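# Fold open the bifold spice cupboard

## Robot

A 7-joint arm with a two-finger parallel gripper is mounted at the origin on the work surface. World frame = base frame: x ahead of the robot, y to its left, z up, the work surface at z = 0. Lengths are in mm, angles in rad, forces in N, time in s.
With the tool pointing down it reaches from about 400 to 875 mm from the base axis. Payload 4.4 kg.
Tool frame: the origin (TCP) lies on the centre line of the jaws, within the pads' length; the fingertips stand 25 mm ahead of it and the grasp point (between the pads) lies 6 mm ahead of it; x points along the fingers, y is the direction in which the jaws open and shut, and the axes are right-handed (so a half turn about x gives the same grasp; the last joint's range is limited). The gripper opens to 85 mm and grips with 20 to 120 N. Pads are 22 mm wide; open, the fingers measure 114 mm over their backs; the gripper's body (76 mm by 85 mm) begins 54 mm behind the grasp point. The pads swing forward as they close: fully open they stand 13 mm farther back than shut.
Start: joints at [1.057, 0.628, 0.038, 1.517, -0.027, 0.996, -0.02], TCP at [281.467, -585.913, 256.313] pointing down, gripper open.
Joint ranges: [-3.06, 3.06], [-0.37, 2.12], [-1.25, 1.32], [0.18, 2.47], [-1.1, 4.24], [0.23, 1.98], [-2.94, 2.94]. Speed limits (rad/s): [2.57, 2.57, 3.14, 3.14, 3.14, 3.14, 3.14].

## Interface

Orientations are given as [roll, pitch, yaw] about the fixed x, y, z axes, in that order (R = Rz(yaw) Ry(pitch) Rx(roll)).
In Python, from cell import * gives the robot as it stands. The module is installed in compiled form; this text tells all that it offers.
- The arm moves only by the tool jog_arm, never from a script. Its argument "series" is a list of rows, each a list of 3 entries, a list of its own where there are three numbers: the turn, a rotation vector about the tool's x, y, z in degrees, then the shift along the tool's x, y, z in mm, then the gripper's target within -1 to 1 (shut at 1, half-way at 0, fully open at -1). In form: [[[rx, ry, rz], [dx, dy, dz], hand], ...]. A call has 1 to 8 rows; each row shifts and turns the commanded pose from where the row before left it, along the tool's axes as they then stand; what a row does not reach is not made up. A row lasts 1/8 s, in which the tool goes at most 62.5 mm and 10.7 degrees, less where a joint would pass 70% of its speed; a pose out of reach is approached as far as the arm can. A call is refused whole if a number of a shift passes 62.5 or a number of a turn 10.7, either way. A call with a gripper value outside its range is refused whole. The fingers move at their own pace and stop on an object; the grip force is fixed at half the most. Time passes only in rows, so rows that do not move let the fingers close. It gives the time, the measured TCP pose, the force and the opening at its end, in the units of the state.
- read_state(): the state, without advancing time (a new reading comes with each control period).
- get_image(name): name is "scene" or "top"; returns a dict with "img" (480x640x3 uint8, red, green, blue), "range_z" (480x640 float32, mm along the optical axis (not along the pixel's ray), 0 where there is no reading), "fovy" (degrees; the focal length in pixels is half the picture's height over the tangent of half this angle, whatever the lens; pixels are square), "cx", "cy" (the principal point, pixels), "cam_to_world" (4x4, takes a point from camera to world coordinates). Camera axes: x right, y up, looking along -z (the intrinsics and any distortion apply to the point x, -y, -z); pixel columns grow to the right and rows downward; lengths in mm; the calibration is good to about 2 mm. A picture is of the moment at which its call begins.
- finish_job(): hands the job in, once; it reports no verdict.
The state is a dict: "clock": time; "qpos": joint angles; "qd": joint speeds; "tau": joint torques, N m; "eef_pos": TCP position; "tool_rot": TCP orientation; "force": force on the tool from outside, world axes, zero at the start; "torque": the same for the moment, N m; "width": finger opening in mm.
Only numpy, scipy, OpenCV 4.12 (cv2) and the standard library are available. Lean on these libraries where they do the work, as an engineer would, in place of code of your own. Each camera call takes 0.05 s, during which the arm holds its last target. There are 200 camera calls.

## Task

Open the spice cupboard that has the two-panel bifold door: pull the door by its upright handle so that both panels fold together along the track as far as they go, then let go. Leave the single-door cupboard opposite shut.

Things in the scene. Friction and masses are not known exactly. Their poses are not given: they have to be found in the camera images.
- bifold (a joint): Two-panel door of the larger wooden cupboard (326 wide, 240 high), on the robot's right, front towards the table's middle. Value q: rad the pivot panel has swung out, 0 shut, 1.4 stop. Panels 150 wide, 14 thick: one turns on a pivot at the front's end nearer the robot; the lead panel is hinged to it at the fold, its far edge runs in the track. Light friction (few N); stays where left.
- pull_handle (a point): Handle of the bifold door: upright round dark post, 14 mm thick, 75 long, free at its top, on a 10 mm stem 43 mm below the origin. Fixed to the lead panel 30 mm from the fold, 43 mm clear of the panel's face. Origin: on the post's axis, 25 mm below its top, 215 mm above the table; post top level with the cupboard's top. Axes: z up, x towards the panel, y along it from the fold to its track edge.
- bifold_pivot (a point): Pivot axis of the pivot panel, in the panels' middle plane, 215 mm above the table; fixed to the cupboard. Axes: x into the cupboard, y along the closed door from the pivot to the far end of the track, z up. In these axes the handle's origin lies at x = -(0.12 sin q + 0.05 cos q), y = 0.18 cos q + 0.05 sin q (m), q = joint bifold.
- side_door (a joint): Plain one-piece swing door of the smaller wooden cupboard (260 mm wide, 210 mm high) opposite, on the robot's left, with the same kind of handle. Value = its angle in rad, 0 = shut. Not to be opened.

How it is judged:
By the outcome, as a careful person would: the job done as asked, in the order asked, and still so for the second after the job is handed in, with the robot touching nothing.
It also fails if it takes over 40 s, if anything falls off the work surface, if the arm or the gripper's body presses on something with over 40 N, if the wrist force passes 120 N, or if a joint passes its speed limit or range.

## Working session

There is one attempt and no reset: what is moved stays moved. The work goes in short steps, Python scripts to look and compute and a tool call to move; the robot and the scene stay as the last step left them, time stands still between calls to the robot, and variables do not carry over. Pictures are saved under pics/ and viewed, about 8 in all and at most 12, crops included, and the job is handed in when it is done.

Besides the shell and the picture viewer there is one more tool, called after "Call:" as a command line: name --argument value ..., lists and objects as JSON in quotes. jog_arm: Moves the arm, as the interface text tells. Its arguments: {"type":"object","properties":{"series":{"type":"array"}},"required":["series"]}

```bash
mkdir -p pics; cat > h.py <<'E'
from cell import *
import numpy as np, cv2
def grab(n,f):
    d=get_image(n); cv2.imwrite('pics/'+f,d['img'][:,:,::-1]); np.savez(f'{n}.npz',**d); return d
def pts(d):
    h,w=d['range_z'].shape; f=h/2/np.tan(np.radians(d['fovy'])/2)
    u,v=np.meshgrid(np.arange(w),np.arange(h)); z=d['range_z']
    P=np.stack([(u-d['cx'])/f*z,-(v-d['cy'])/f*z,-z,np.ones_like(z)],-1)
    return (P@np.array(d['cam_to_world']).T)[...,:3]
E
python3 - <<'E'
from h import *
for n in('scene','top'):
    d=grab(n,n+'1.png'); print({k:v for k,v in d.items() if k not in('img','range_z')}, (d['range_z']>0).mean())
print(read_state())
E
```

```text
{'fovy': 52.8387401507207, 'cx': 313.8056590984574, 'cy': 236.46079266258198, 'cam_to_world': array([[-2.38532786e-01,  9.18550509e-01, -3.15225432e-01,
         2.07411860e+02],
       [-9.71097853e-01, -2.22790688e-01,  8.56345152e-02,
         1.33411259e+02],
       [ 8.43033670e-03,  3.26541380e-01,  9.45145310e-01,
         1.13378303e+03],
       [ 0.00000000e+00,  0.00000000e+00,  0.00000000e+00,
         1.00000000e+00]])} 0.9957063802083334
{'fovy': 57.202721736162566, 'cx': 317.4983636119673, 'cy': 247.98335043281566, 'cam_to_world': array([[-1.47214373e-02,  9.95023443e-01, -9.85475893e-02,
         4.44049631e+02],
       [-9.99737261e-01, -1.29156892e-02,  1.89365954e-02,
         5.02153483e+01],
       [ 1.75695463e-02,  9.88004709e-02,  9.94952149e-01,
         1.13159189e+03],
       [ 0.00000000e+00,  0.00000000e+00,  0.00000000e+00,
         1.00000000e+00]])} 0.9961165364583333
{'clock': 0.1, 'qpos': array([ 1.05720021,  0.62922583,  0.03844541,  1.51826788, -0.02698247,
        0.99629966, -0.0199793 ]), 'qd': array([-4.01464233e-04, -1.70073537e-03,  1.00263685e-03, -1.87406566e-03,
        2.78006059e-05,  7.99631492e-05,  1.64058798e-03]), 'tau': array([ 3.50118666e-03, -5.64523530e+01,  1.23006832e+00, -1.93974370e+01,
        1.10545228e-02,  5.34548803e-03, -7.76946166e-06]), 'eef_pos': array([ 281.23739313, -585.43670997,  255.49908211]), 'tool_rot': array([-1.55267662,  1.56911358,  2.03674187]), 'force': array([0.09035104, 0.18016544, 0.30828624]), 'torque': array([-0.00879181, -0.00202929,  0.01191732]), 'width': 85.48246429518694}
```

View pics/scene1.png

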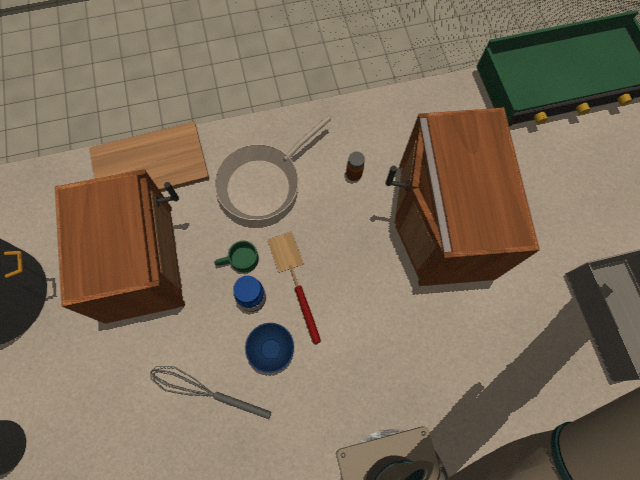

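View pics/top1.png

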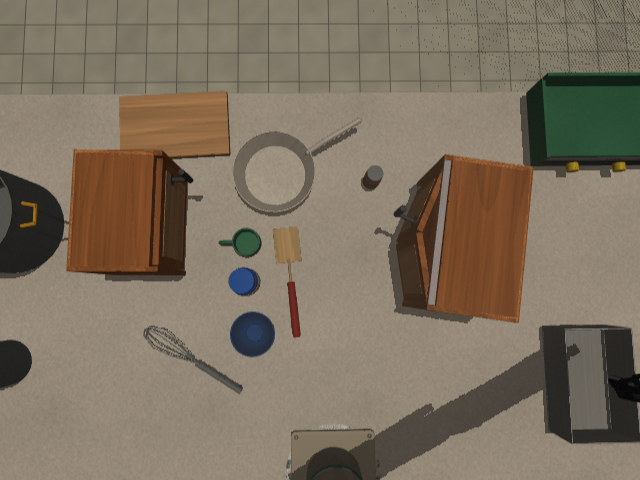

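The bifold cupboard is on the right, with its door slightly ajar and the dark handle at top-view (402,212) and scene-view (391,177). The single-door cupboard is on the left and shut. Next I measure the cupboard's top and the handle.

```bash
python3 - <<'E'
from h import *
for n,box,hb in(('scene',(390,100,545,290),(380,160,412,192)),('top',(390,145,540,325),(390,200,418,228))):
    d=dict(np.load(n+'.npz')); P=pts(d); x0,y0,x1,y1=box
    Q=P[y0:y1,x0:x1].reshape(-1,3); C=d['img'][y0:y1,x0:x1].reshape(-1,3).astype(int)
    m=(abs(Q[:,2]-240)<10)
    print(n,'zmed',np.median(Q[m,2]),m.sum())
    r=cv2.minAreaRect(Q[m,:2].astype(np.float32)); print('toprect(all)',r,cv2.boxPoints(r).round(1).tolist())
    grey=m&(C.max(1)-C.min(1)<25)&(C.min(1)>90)
    r=cv2.minAreaRect(Q[grey,:2].astype(np.float32)); print('track',r,cv2.boxPoints(r).round(1).tolist(),Q[grey,2].mean())
    x0,y0,x1,y1=hb
    Q=P[y0:y1,x0:x1].reshape(-1,3); C=d['img'][y0:y1,x0:x1].reshape(-1,3).astype(int)
    k=(C.max(1)<75)&(C.max(1)-C.min(1)<25)&(Q[:,2]>150)
    t=k&(Q[:,2]>232)
    print('handle',k.sum(),t.sum(),Q[t].mean(0),Q[t].min(0),Q[t].max(0))
    # panel tops
    wood=(Q[:,2]>0)
    x0,y0,x1,y1=box
    Q=P[y0:y1,x0:x1].reshape(-1,3)
    h,e=np.histogram(Q[:,2],bins=np.arange(190,260,4)); print(dict(zip(e.tolist(),h.tolist())))
    print('env: things z>30 x,y near')
    im=cv2.resize(d['img'][y0-20:y1+20,x0-30:x1+20,::-1],None,fx=3 if n=='scene' else 2.7,fy=3 if n=='scene' else 2.7)
    cv2.imwrite(f'pics/{n}_crop.png',im[:600])
E
```

```text
scene zmed 239.2046179566629 13600
toprect(all) ((556.5960083007812, -262.2574462890625), (267.2179870605469, 328.2803649902344), 81.27658081054688) [[374.1000061035156, -369.3999938964844], [698.5999755859375, -419.20001220703125], [739.0999755859375, -155.10000610351562], [414.6000061035156, -105.30000305175781]]
track ((564.2261352539062, -216.51490783691406), (16.706478118896484, 301.7732238769531), 81.56426239013672) [[413.70001220703125, -202.60000610351562], [712.2999877929688, -246.89999389648438], [714.7000122070312, -230.39999389648438], [416.20001220703125, -186.10000610351562]] 238.19380006005693
handle 210 33 [ 586.39998345 -125.07516832  292.79069533] [ 207.41186043 -147.44256317  233.37812905] [ 617.51250197  133.4112595  1133.7830303 ]
{190: 129, 194: 117, 198: 109, 202: 149, 206: 171, 210: 127, 214: 126, 218: 121, 222: 144, 226: 597, 230: 402, 234: 2930, 238: 9606, 242: 662, 246: 0, 250: 0, 254: 0}
env: things z>30 x,y near
top zmed 242.19218439759788 15137
toprect(all) ((558.4773559570312, -263.7851257324219), (267.25762939453125, 326.3846130371094), 81.06957244873047) [[376.5, -370.5], [698.9000244140625, -421.1000061035156], [740.4000244140625, -157.10000610351562], [418.0, -106.4000015258789]]
track ((570.555419921875, -179.15432739257812), (91.98421478271484, 301.0433044433594), 81.37698364257812) [[414.79998779296875, -202.10000610351562], [712.5, -247.1999969482422], [726.2999877929688, -156.3000030517578], [428.6000061035156, -111.0999984741211]] 241.34765006712746
handle 180 36 [ 612.1763802  -142.91988723  240.15987776] [ 607.64257792 -150.65451559  232.83265656] [ 616.83625637 -137.26643543  244.88038886]
{190: 76, 194: 56, 198: 62, 202: 64, 206: 102, 210: 93, 214: 79, 218: 57, 222: 79, 226: 132, 230: 662, 234: 306, 238: 5910, 242: 8118, 246: 141, 250: 0, 254: 0}
env: things z>30 x,y near
```

View pics/top_crop.png

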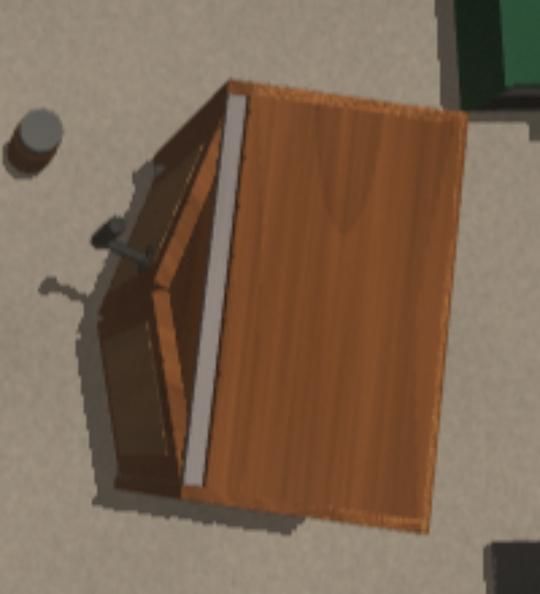

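The crop shows the door ajar: the pivot panel runs from about (180,490) to the fold at (160,290), and the lead panel runs up to the track at (220,130). The post top is at (107,235).

```bash
python3 - <<'E'
from h import *
from scipy.spatial.transform import Rotation as R
from scipy.optimize import least_squares
d=dict(np.load('top.npz')); P=pts(d)
f=480/2/np.tan(np.radians(d['fovy'])/2); M=d['cam_to_world']
def ray(cu,cv,z):  # crop px -> world at height z
    u=cu/2.7+360; v=cv/2.7+125   # pixel centres ~
    r=M[:3,:3]@np.array([(u-d['cx'])/f,-(v-d['cy'])/f,-1]); o=M[:3,3]
    return (o+r*(z-o[2])/r[2])[:2]
for name,c,z in(('post',(109,233),240),('fold',(160,289),232),('pivot end',(175,492),232),('lead end',(219,130),232),('tracknear',(194,487),240),('trackfar',(237,95),240)): print(name,ray(*c,z).round(1), P[int(c[1]/2.7+125),int(c[0]/2.7+360)].round(1))
post,fold,pe=ray(109,233,240),ray(160,289,232),ray(175,492,232)
yax=np.array([.9888,-.149]); yax/=np.linalg.norm(yax); xin=np.array([yax[1],-yax[0]])  # into cupboard = -y world
# unknown pivot (px,py), q ; fit
def model(p):
    o=p[:2];q=p[2];s,c=np.sin(q),np.cos(q); g=lambda x,y:o+x*xin+y*yax
    return g(-120*s-50*c,180*c+50*s),g(-150*s,150*c),g(0,300*c)
L=ray(219,130,232)
r=least_squares(lambda p:np.concatenate([model(p)[0]-post,0.7*(model(p)[1]-fold),0.4*(model(p)[2]-L)]),[420,-190,.35])
print(r.x,r.fun.round(1),'end handle')
for q in np.append(r.x[2],np.arange(.4,1.45,.1)):
    h=model([*r.x[:2],q])[0]; nrm=-(np.cos(q)*xin-np.sin(q)*yax); a=np.cos(q)*yax+np.sin(q)*xin
    print(round(q,2),h.round(0),'lead yaw deg',np.degrees(np.arctan2(a[1],a[0])).round(0))
s=read_state(); T=R.from_euler('xyz',s['tool_rot']).as_matrix(); print(T.round(3))
E
```

```text
post [ 606.1 -138.6] [ 608.  -139.3  233. ]
fold [ 563.6 -178.1] [ 563.7 -177.7  231.5]
pivot end [ 409.1 -183.6] [ 409.3 -184.   223.9]
lead end [ 687.7 -228.8] [ 687.9 -228.5  232.3]
tracknear [ 412.9 -195.9] [ 413.8 -193.8  241.6]
trackfar [ 713.  -241.5] [ 712.8 -239.2  242.3]
[ 4.10224985e+02 -1.87258858e+02  2.31207237e-01] [ 0.1 -1.2 -2.7  2.1  4.5 -0.8] end handle
0.23 [ 606. -140.] lead yaw deg -22.0
0.4 [ 607. -123.] lead yaw deg -31.0
0.5 [ 605. -114.] lead yaw deg -37.0
0.6 [ 601. -106.] lead yaw deg -43.0
0.7 [595. -98.] lead yaw deg -49.0
0.8 [588. -92.] lead yaw deg -54.0
0.9 [578. -86.] lead yaw deg -60.0
1.0 [567. -81.] lead yaw deg -66.0
1.1 [554. -78.] lead yaw deg -72.0
1.2 [540. -75.] lead yaw deg -77.0
1.3 [525. -74.] lead yaw deg -83.0
1.4 [508. -74.] lead yaw deg -89.0
[[-0.001  0.433 -0.901]
 [ 0.002 -0.901 -0.433]
 [-1.    -0.002  0.   ]]
```

Call:
jog_arm --series '[[[-10.5,0,0],[-21,0,0],-1],[[-10.5,0,0],[-21,0,0],-1],[[-10.5,0,0],[-21,0,0],-1],[[-10.5,0,0],[-21,0,0],-1],[[0,0,0],[0,11,-44],-1],[[0,0,0],[0,11,-44],-1],[[0,0,0],[0,11,-44],-1],[[0,0,0],[0,11,-44],-1]]'

```text
clock: 1.1
eef_pos: [389.6, -438.5, 339.9]
tool_rot: [-2.144, 1.57, 2.178]
force: [-0.2, 0.1, -0.4]
width: 84.7
```

Call:
jog_arm --series '[[[0,0,0],[0,11,-45],-1],[[0,0,0],[0,11,-45],-1],[[0,0,0],[0,11,-45],-1],[[0,0,0],[0,11,-45],-1],[[0,0,0],[0,11,-45],-1],[[0,0,0],[0,11,-45],-1],[[0,0,0],[0,11,-45],-1],[[0,0,0],[0,0,0],-1]]'

```text
clock: 2.1
eef_pos: [582.0, -172.6, 339.7]
tool_rot: [-2.885, 1.567, 1.445]
force: [-0.4, -0.2, 0.3]
width: 85.2
```

Call:
jog_arm --series '[[[0,0,0],[0,11,-40],-1],[[0,0,0],[30,0,0],-1],[[0,0,0],[30,0,0],-1],[[0,0,0],[0,0,0],-1]]'

```text
clock: 2.6
eef_pos: [603.2, -145.9, 277.8]
tool_rot: [-1.24, 1.565, 3.081]
force: [0.2, -0.5, 0.1]
width: 85.6
```

```bash
python3 - <<'E'
from h import *
from scipy.spatial.transform import Rotation as R
d=grab('scene','s2.png'); im=cv2.imread('pics/s2.png')[100:300,330:560]; cv2.imwrite('pics/s2c.png',cv2.resize(im,None,fx=3,fy=3)[:600])
s=read_state(); print(s['eef_pos'],s['force'],s['qpos'].round(2)); print(R.from_euler('xyz',s['tool_rot']).as_matrix().round(3))
# where the post top and the jaw centreline (at post top) should show
M=np.linalg.inv(d['cam_to_world']); f=240/np.tan(np.radians(d['fovy'])/2)
for p in([607,-140,240],[*s['eef_pos'][:2],240],[*s['eef_pos'][:2],s['eef_pos'][2]-25]):
    c=M@np.array([*p,1]); print(p,((d['cx']-f*c[0]/c[2]-330)*3).round(),((d['cy']+f*c[1]/c[2]-100)*3).round())
E
```

```text
[ 604.5211551  -145.92904844  279.67884632] [ 0.23557364 -0.78950163 -0.10519339] [ 0.33  0.57 -0.23  1.57  0.15  1.02 -0.33]
[[-0.002  0.924 -0.381]
 [-0.    -0.381 -0.924]
 [-1.    -0.002  0.001]]
[607, -140, 240] 189.0 211.0
[np.float64(604.5211550965922), np.float64(-145.92904844038782), 240] 198.0 212.0
[np.float64(604.5211550965922), np.float64(-145.92904844038782), np.float64(254.6788463230135)] 202.0 202.0
```

View pics/s2c.png

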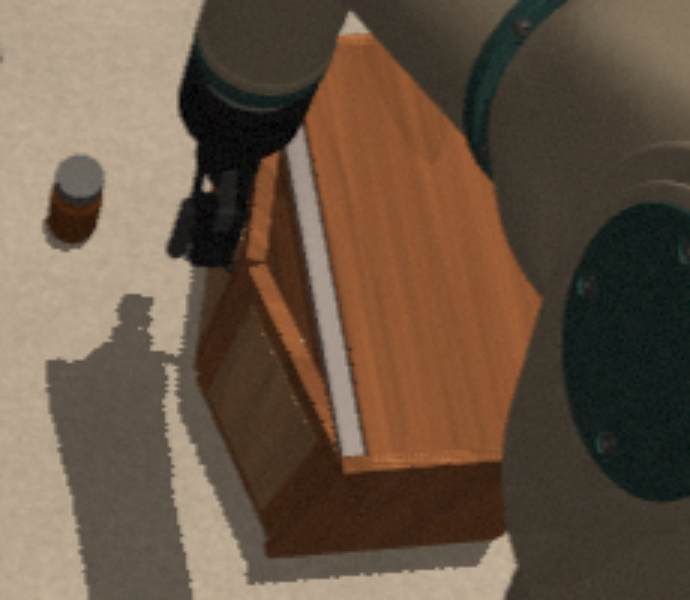

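The post (top near (187,205) in the crop) sits just outside the jaw line, about 6 mm towards the table's middle. I'll shift by that, go down and close.

Call:
jog_arm --series '[[[0,0,0],[0,0,-6],-1],[[0,0,0],[20,0,0],-1],[[0,0,0],[20,0,0],-1],[[0,0,0],[18,0,0],-1],[[0,0,0],[0,0,0],-1]]'

```text
clock: 3.28
eef_pos: [607.6, -139.2, 222.4]
tool_rot: [-1.615, 1.57, 2.707]
force: [0.3, -0.2, 0.5]
width: 85.4
```

Call:
jog_arm --series '[[[0,0,0],[0,0,0],1],[[0,0,0],[0,0,0],1],[[0,0,0],[0,0,0],1],[[0,0,0],[0,0,0],1],[[0,0,0],[0,0,0],1],[[0,0,0],[0,0,0],1]]'

```text
clock: 4.03
eef_pos: [612.9, -140.6, 223.6]
tool_rot: [1.81, 1.559, -0.151]
force: [11.4, -2.3, -4.4]
width: 12.4
```

```bash
python3 - <<'E'
import numpy as np
h=lambda q:np.array([-(120*np.sin(q)+50*np.cos(q)),180*np.cos(q)+50*np.sin(q)])
q=.23
for i in range(16):
    D=h(q+.075)-h(q); s,c=np.sin(q),np.cos(q)
    print(round(q,2),'y',round(D@[s,c],1),'z',round(-(D@[-c,s]),1)); q+=.075
E
```

```text
0.23 y -1.7 z -7.5
0.3 y -3.1 z -6.6
0.38 y -4.4 z -5.5
0.46 y -5.5 z -4.2
0.53 y -6.3 z -2.7
0.6 y -7.0 z -1.2
0.68 y -7.4 z 0.4
0.75 y -7.6 z 2.1
0.83 y -7.5 z 3.8
0.9 y -7.2 z 5.5
0.98 y -6.6 z 7.0
1.05 y -5.8 z 8.5
1.13 y -4.7 z 9.9
1.2 y -3.5 z 11.0
1.28 y -2.2 z 12.0
1.35 y -0.7 z 12.8
```

Call:
jog_arm --series '[[[4.3,0,0],[0,-1.7,-7.5],1],[[4.3,0,0],[0,-3.1,-6.6],1],[[4.3,0,0],[0,-4.4,-5.5],1],[[4.3,0,0],[0,-5.5,-4.2],1]]'

```text
clock: 4.53
eef_pos: [608.4, -112.6, 223.5]
tool_rot: [1.831, 1.565, -0.434]
force: [2.7, -5.2, 1.6]
width: 12.6
```

Call:
jog_arm --series '[[[4.3,0,0],[0,-6.3,-2.7],1],[[4.3,0,0],[0,-7,-1.2],1],[[4.3,0,0],[0,-7.4,0.4],1],[[4.3,0,0],[0,-7.6,2.1],1],[[0,0,0],[0,0,0],1]]'

```text
clock: 5.15
eef_pos: [586.1, -92.4, 223.4]
tool_rot: [0.745, 1.566, -1.819]
force: [-3.3, -5.8, 6.2]
width: 12.8
```

Call:
jog_arm --series '[[[4.3,0,0],[0,-7.5,3.8],1],[[4.3,0,0],[0,-7.2,5.5],1],[[4.3,0,0],[0,-6.6,7],1],[[4.3,0,0],[0,-5.8,8.5],1],[[0,0,0],[0,0,0],1]]'

```text
clock: 5.78
eef_pos: [551.0, -81.8, 223.4]
tool_rot: [1.145, 1.563, -1.721]
force: [-4.5, -12.8, 5.5]
width: 12.2
```

Call:
jog_arm --series '[[[4.3,0,0],[0,-3.5,10],1],[[4.3,0,0],[0,-3,11],1],[[4.3,0,0],[0,-2,12],1],[[4.3,0,0],[0,-0.7,12.8],1],[[0,0,0],[0,0,0],1],[[0,0,0],[0,0,0],1]]'

```text
clock: 6.52
eef_pos: [512.8, -79.9, 224.1]
tool_rot: [2.723, 1.552, -0.443]
force: [13.2, -12.7, -8.5]
width: 12.3
```

```bash
python3 - <<'E'
from h import *
from scipy.spatial.transform import Rotation as R
s=read_state(); print(s['eef_pos'],s['force'],s['width']); print(R.from_euler('xyz',s['tool_rot']).as_matrix().round(3))
d=grab('scene','s3.png'); im=cv2.imread('pics/s3.png')[100:300,330:560]; cv2.imwrite('pics/s3c.png',cv2.resize(im,None,fx=3,fy=3))
E
```

```text
[512.7826049  -79.87112871 224.11064735] [ 13.20128543 -12.74555322  -8.52528352] 12.285001627977358
[[ 0.017 -0.024 -1.   ]
 [-0.008 -1.     0.024]
 [-1.     0.007 -0.017]]
```

View pics/s3c.png

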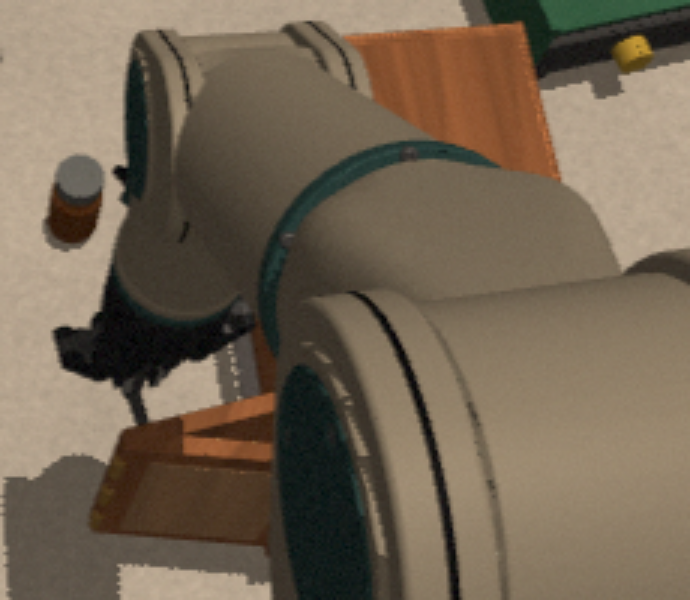

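Call:
jog_arm --series '[[[0,0,0],[0,1,5],1],[[0,0,0],[0,0,0],1],[[0,0,0],[0,0,0],1]]'

```text
clock: 6.95
eef_pos: [512.6, -79.9, 224.3]
tool_rot: [2.874, 1.544, -0.291]
force: [25.2, -11.8, -17.9]
width: 12.2
```

The tool stayed put while the force doubled, so the door is at its stop. I'll ease off the load, open and lift.

Call:
jog_arm --series '[[[0,0,0],[0,4,-4],1],[[0,0,0],[0,0,-4],1],[[0,0,0],[0,0,0],1]]'

```text
clock: 7.32
eef_pos: [513.0, -80.1, 224.0]
tool_rot: [3.002, 1.561, -0.16]
force: [6.1, -2.1, 2.0]
width: 12.8
```

Call:
jog_arm --series '[[[0,0,0],[0,0,0],-0.5],[[0,0,0],[0,0,0],-0.5],[[0,0,0],[0,0,0],-0.5],[[0,0,0],[0,0,0],-0.5],[[0,0,0],[0,0,0],-0.5]]'

```text
clock: 7.95
eef_pos: [508.4, -79.1, 222.3]
tool_rot: [-0.281, 1.571, 2.841]
force: [0.4, 0.8, -0.7]
width: 63.5
```

Call:
jog_arm --series '[[[0,0,0],[-15,0,0],-0.5],[[0,0,0],[-30,0,0],-0.5],[[0,0,0],[-40,0,0],-0.5],[[0,0,0],[-40,0,0],-0.5],[[0,0,0],[0,-40,-40],-0.5],[[0,0,0],[0,-40,-40],-0.5],[[0,0,0],[0,-40,-40],-0.5],[[0,0,0],[0,0,0],-0.5]]'

```text
clock: 8.95
eef_pos: [632.8, 43.7, 347.1]
tool_rot: [-1.894, 1.568, 1.234]
force: [-0.2, 0.5, -0.7]
width: 64.1
```

```bash
python3 - <<'E'
from h import *
s=read_state(); print(s['clock'],s['eef_pos'],s['force'],s['width'])
d=grab('top','t4.png'); im=cv2.imread('pics/t4.png')[140:340,350:580]; cv2.imwrite('pics/t4c.png',cv2.resize(im,None,fx=3,fy=3))
E
```

```text
8.95 [632.77191371  43.68045906 347.14190995] [-0.1989995   0.51505284 -0.71267401] 64.07221448088971
```

View pics/t4.png

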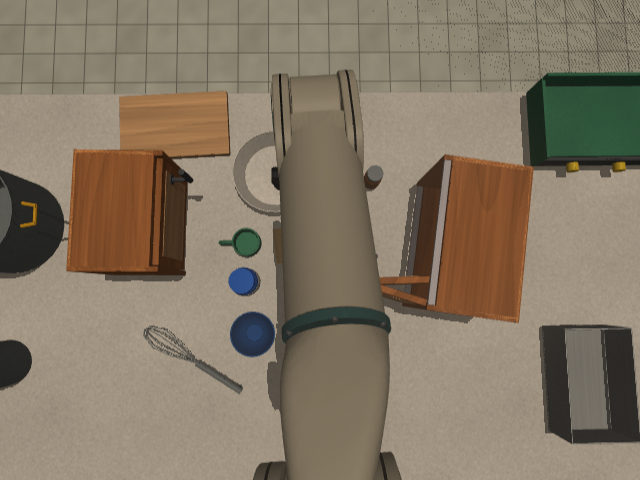

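Call:
jog_arm --series '[[[0,0,0],[0,-45,0],-0.5],[[0,0,0],[0,-45,0],-0.5],[[0,0,0],[0,-45,0],-0.5],[[0,0,0],[0,-45,0],-0.5],[[0,0,0],[0,0,0],-0.5],[[0,0,0],[0,0,0],-0.5]]'

```text
clock: 9.75
eef_pos: [634.5, 216.4, 348.1]
tool_rot: [1.949, 1.569, -1.215]
force: [-0.0, -0.8, -0.7]
width: 64.4
```

```bash
python3 - <<'E'
from h import *
s=read_state(); print(s['clock'],s['eef_pos'],s['force'])
d=grab('top','t5.png'); im=cv2.imread('pics/t5.png')[220:345,350:500]; cv2.imwrite('pics/t5c.png',cv2.resize(im,None,fx=4,fy=4))
P=pts(d)
Q=P[200:345,340:450].reshape(-1,3); C=d['img'][200:345,340:450].reshape(-1,3).astype(int)
k=(C.max(1)<75)&(C.max(1)-C.min(1)<25)&(Q[:,2]>232)&(Q[:,2]<250); print('post',k.sum(),np.median(Q[k],0))
E
```

```text
9.75 [634.45245929 216.37234046 348.06472623] [-0.03936921 -0.80788768 -0.68590251]
post 98 [ 514.35500455 -196.0538815   238.05229581]
```

View pics/t5c.png

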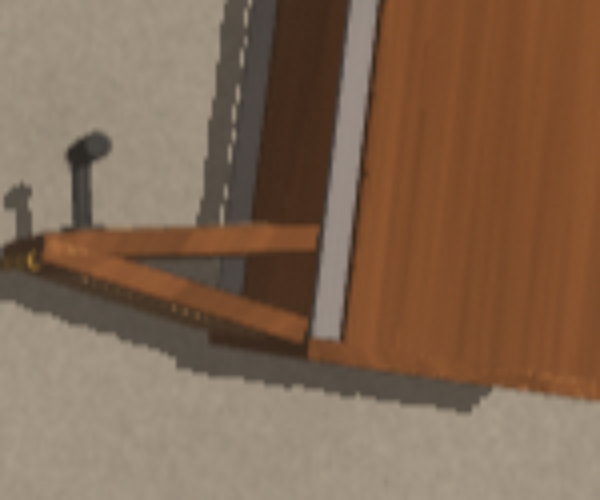

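The crop shows the panels folded together: the fold is at about (45,248), the track edges at (318,238) and (305,325), and the post is free at (97,145). The angle between the panels is about 17–20°, so q ≈ 1.4, which is the stop.

```bash
python3 -c "
from cell import *
print(finish_job())"
```

```text
the job is handed in; nothing more can be done
None
```

The bifold door is open and folded to its stop. I gripped the upright handle from above, pulled it along its arc and released it, then lifted the arm clear. I handed the job in at about 9.8 s.

**Stop reached:** a further 5 mm pull moved the tool less than 0.5 mm while the measured force along the pull rose from 13 to 25 N.

**After letting go:** the last top picture shows the two panels 17–20° apart, which gives q of about 1.4 rad. The handle is free and the force on the tool is about zero.

**Side door:** it looks unchanged and shut in the full top picture taken after release; I judged this by eye only and did not measure its angle.

**Checks that disagreed:**
- **Handle position:** my first estimate was about 5 mm off along the panel. The jaws took this up when they closed, with 11 N on the wrist.
- **Post position:** my last automatic post reading came out at y = -196, with x near 514. The mask picked up something other than the post, so I ignored it and relied on the picture.

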